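# Dial open the attic strongbox

## Task

Unlock the strongbox: grip the dial on its lid, turn it left (anticlockwise) to 10 and pause, right (clockwise) to 2 and pause, then left to 12 and slowly on past it, pressing the knob down only lightly to feel for the place where it drops in. With the knob held all the way in, turn on to the left until the latch arm has swung fully out of its keeper, then let the knob spring up and take the hand away. Never force the knob against the lock, and leave the things on its lid standing where they are.

Things in the scene. Friction and masses are not known exactly. Their poses are not given: they have to be found in the camera images.
- chest: grey steel strongbox, 268 x 368 mm, 150 mm high, fixed to the table; origin at the centre of its underside, z up, y along its long side. The dial's axis is vertical through its point (0, -90 mm)
- collar (a point): centre of the top of the dark steel collar round the dial (radius 52 mm, 164 mm above the table), fixed to the lid. It bears 12 white marks like a clock's hours, 30 degrees apart: 12 is the double mark, then 1, 2, 3 ... follow clockwise seen from above
- twelve (a point): the double mark for 12 on the collar, 43 mm from the dial axis, towards the strongbox's +x
- knob: the dial's black knob: a round skirt (radius 32 mm, 176 to 182 mm above the table when up) with a white nose that points at a mark, and on it an upright grip bar 56 mm long, 14 mm wide, 28 mm high (182 to 210 mm above the table). Origin on the dial axis, 150 mm above the table when up; x along the bar to the nose, z up. It turns (friction 0.03 N m) and can be pressed down 11 mm
- knob_grip (a point): point on the dial axis inside the grip bar, 4 mm below its top (206 mm above the table when up): a good TCP point for a grasp from above across the bar; the fingertips then reach just above the skirt
- dial (a joint): angle of the dial in rad, clockwise (right) positive: 0 with the nose at 12, 1.047 at 2, -1.047 at 10; 0.524 per mark; hard stops at -2 and 2
- press (a joint): how far the knob is pressed down, m: 0 up, 0.011 fully in. A return spring pushes up with 2.3 N at the top and 5 N fully in (weight taken off) and lifts the knob when let go
- pin_tip (a point): flat end of the steel pin (6 mm thick, hidden) under the knob, 20 mm from the axis below the nose. Off the gate it meets a hidden sprung plate after 2 mm of press; the plate yields 3 mm more (1 N at first, plus 2.5 N per mm), then is solid. Over 25 N between knob and lock, pressing or turning, harms it
- latch (a joint): angle of the flat steel latch arm that turns about the dial axis under the collar, rad: 0 locked, its end under the keeper; grows anticlockwise, 0.8 (46 degrees) fully open, a hard stop. With the pin in the gate, turning the dial left first takes up play (up to 0.2 rad), then carries the latch along against a steady 0.05 to 0.1 N m. It stays where it is left; only the knob moves it
- latch_tip (a point): free end of the latch arm (22 mm wide, 5 mm thick), 115 mm from the dial axis, just above the lid
- keeper (a point): middle of the hook-shaped steel keeper on the strongbox's -y edge, 103 mm from the dial axis (the line from the collar's centre to here is the box's -y). The latch leaves it towards the box's +x
- lock (a point): the lock inside, at the lid's height on the dial axis: a hidden sprung plate whose gate, a hole 8 mm wide, lies 8 to 43 degrees left of 12, different each time. With the knob held about 4 mm down while turning left, the push back drops by about 3 N as the pin comes over the gate; the knob then goes fully in, pressed lightly
- tin: bystander: brass tin on the lid, 60 mm across, 45 mm high; origin under its centre
- jar: bystander: glass jar on the lid, 48 mm across, 60 mm high; origin under its centre
- candlestick: bystander: brass candlestick on the lid, 56 mm across, 60 mm high; origin under its centre

How it is judged:
By the outcome, as a careful person would: the job done as asked, in the order asked, and still so for the second after the job is handed in, with the robot touching nothing.
It also fails if it takes over 72 s, if anything falls off the work surface, if the arm or the gripper's body presses on something with over 40 N, if the wrist force passes 120 N, or if a joint passes its speed limit or range.

## Robot

A 6-joint arm with a two-finger parallel gripper is mounted at the origin on the work surface. World frame = base frame: x ahead of the robot, y to its left, z up, the work surface at z = 0. Lengths are in mm, angles in rad, forces in N, time in s.
With the tool pointing down it reaches from about 275 to 1000 mm from the base axis. Payload 8.4 kg.
Tool frame: the origin (TCP) lies between the finger pads, 19 mm behind the fingertips; this is the grasp point; z points along the fingers, y is the line along which they close (so a half turn about z gives the same grasp; the last joint's range is limited). The gripper opens to 85 mm and grips with 20 to 120 N. Pads are 22 mm wide; open, the fingers measure 114 mm over their backs; the gripper's body (76 mm by 85 mm) begins 54 mm behind the grasp point. The pads swing forward as they close: fully open they stand 13 mm farther back than shut.
Start: joints at [-1.323, 0.353, 1.633, -0, 1.155, -0.002], TCP at [154.505, -605.604, 249.981] pointing down, gripper open.
Joint ranges: [-2.63, 2.63], [-0.92, 2.1], [0.06, 2.66], [-1.3, 4.44], [0, 2.69], [-3.02, 3.02]. Speed limits (rad/s): [2.22, 2.22, 2.79, 3.14, 3.14, 3.14].

## Interface

Orientations are given as [roll, pitch, yaw] about the fixed x, y, z axes, in that order (R = Rz(yaw) Ry(pitch) Rx(roll)).
In Python, from rig import sensors, grab_frame, camera_params, order gives the robot as it stands. The module is installed in compiled form; this text tells all that it offers.
- The arm moves only by the tool move_arm, never from a script. Its argument "motion" is a list of rows, each a list of 7 numbers: the turn, a rotation vector about the tool's x, y, z in shares of 120 degrees (1.0 is 120 degrees), then the shift along the tool's x, y, z in a scale on which 1.0 is 0.75 m, then the finger opening in m, from 0 to 0.0854. A call has 1 to 8 rows; each row is the pose to reach, as a shift and turn from the pose commanded when the call began, along the tool's axes at that moment; what a row does not reach only later rows make up. A row lasts 1/8 s, in which the tool goes at most 62.5 mm and 10.7 degrees, less where a joint would pass 70% of its speed; a pose out of reach is approached as far as the arm can. A call with a gripper value outside its range is refused whole. The fingers move at their own pace and stop on an object; "grip_force" is the grip in N (left out, the last holds). Time passes only in rows, so rows that repeat a pose let the fingers close. It gives the time, the measured TCP pose, the force, the opening and the grip force at its end, in the units of the state.
- sensors.sense(): the state, without advancing time (a new reading comes with each control period).
- grab_frame(name): name is "scene" or "top"; returns (picture, depth): 420x560x3 uint8, red, green, blue; 420x560 float32, mm along the optical axis (not along the pixel's ray), 0 where there is no reading.
- camera_params(name): a dict with "camera_matrix" (3x3 intrinsics, pixels), "k1" (the pictures are not rectified: a ray, as slopes to the right and down, at radius r is drawn at 1 + k1 r^2 times it, then the intrinsics apply), "world_from_camera" (4x4, takes a point from camera to world coordinates). Camera axes: x right, y down, z forward; pixel columns grow to the right and rows downward; lengths in mm; the calibration is good to about 2 mm. A picture is of the moment at which its call begins. camera_params takes no time and is no camera call.
- order.sign_off(): hands the job in; it is judged then, once.
The state is a dict: "clock": time; "qpos": joint angles; "qvel": joint speeds; "joint_efforts": joint torques, N m; "eef_pos": TCP position; "tcp_rot": TCP orientation; "contact_force": force on the tool from outside, world axes, zero at the start; "wrist_torque": the same for the moment, N m; "opening": opening from 0.0 (shut) to 1.0 (fully open); "grasp_force": force on a finger pad.
Only numpy, scipy, OpenCV 4.12 (cv2) and the standard library are available. Lean on these libraries where they do the work, as an engineer would, in place of code of your own. Each camera call takes 0.05 s, during which the arm holds its last target. There are 200 camera calls.

## Working session

There is one attempt and no reset: what is moved stays moved. The work goes in short steps, Python scripts to look and compute and a tool call to move; the robot and the scene stay as the last step left them, time stands still between calls to the robot, and variables do not carry over. Pictures are saved under pics/ and viewed, at most 10 in all, crops included, and the job is handed in when it is done.

Besides the shell and the picture viewer there is one more tool, called after "Call:" by a JSON object that holds its "api" and its "payload", one argument or row to a line. move_arm: Moves the arm, as the interface text tells. Its arguments: {"type":"object","properties":{"motion":{"type":"array","items":{"type":"array","items":{"type":"number"}}},"grip_force":{"type":"number"}},"required":["motion"]}

```bash
mkdir -p pics; cat > h.py <<'E'
import numpy as np, cv2
from rig import sensors, grab_frame, camera_params, order
def pix2world(name,u,v,z=None,d=None):
    p=camera_params(name);K=np.array(p["camera_matrix"]);T=np.array(p["world_from_camera"])
    xd=np.array([(u-K[0,2])/K[0,0],(v-K[1,2])/K[1,1]]);x=xd.copy()
    for _ in range(20): x=xd/(1+p["k1"]*(x@x))
    r=np.array([x[0],x[1],1.])
    if d is None:
        w=T[:3,:3]@r; d=(z-T[2,3])/w[2]
    return (T[:3,:3]@(r*d)+T[:3,3])
E
python3 - <<'E'
from h import *
print(sensors.sense())
for n in("scene","top"):
    a,d=grab_frame(n);cv2.imwrite(f"pics/{n}0.png",a[:,:,::-1]);np.save(f"{n}0.npy",d);p=camera_params(n);print(n,np.round(p["world_from_camera"],3).tolist(),p["camera_matrix"],p["k1"])
a=cv2.imread("pics/top0.png");cv2.imwrite("pics/top0b.png",cv2.resize(a,(800,600)))
E
```

```text
{'clock': 0.0, 'qpos': array([-1.32338831e+00,  3.53649109e-01,  1.63414251e+00,  8.64478833e-06,
        1.15521647e+00, -2.38622751e-03]), 'qvel': array([-0.00082104,  0.00108037, -0.00095571, -0.00010641, -0.00121965,
        0.00055957]), 'joint_efforts': array([-7.49722996e-03, -6.05253839e+01, -3.42063832e+01, -2.55535442e-04,
        9.46454820e-03,  2.02545078e-05]), 'eef_pos': array([ 154.40094557, -605.1529082 ,  249.25748784]), 'tcp_rot': array([-3.14017724e+00, -1.12815401e-05,  2.49790742e-01]), 'contact_force': array([-0.08195564,  0.24388219, -1.16922211]), 'wrist_torque': array([-0.03858434, -0.02832445, -0.01625289]), 'grasp_force': 0.0, 'opening': 1.003252527113081}
scene [[-0.723, 0.421, -0.547, 958.513], [0.69, 0.419, -0.59, 452.249], [-0.019, -0.804, -0.594, 566.786], [0.0, 0.0, 0.0, 1.0]] [[442.42516909   0.         294.79933176]
 [  0.         442.42516909 205.97987722]
 [  0.           0.           1.        ]] -0.023512743008314126
top [[0.008, -0.998, 0.069, 512.836], [-1.0, -0.007, 0.002, 20.809], [-0.002, -0.069, -0.998, 860.911], [0.0, 0.0, 0.0, 1.0]] [[383.86453824   0.         282.6724048 ]
 [  0.         383.86453824 204.08958097]
 [  0.           0.           1.        ]] 0.005008879691266721
```

View pics/top0b.png

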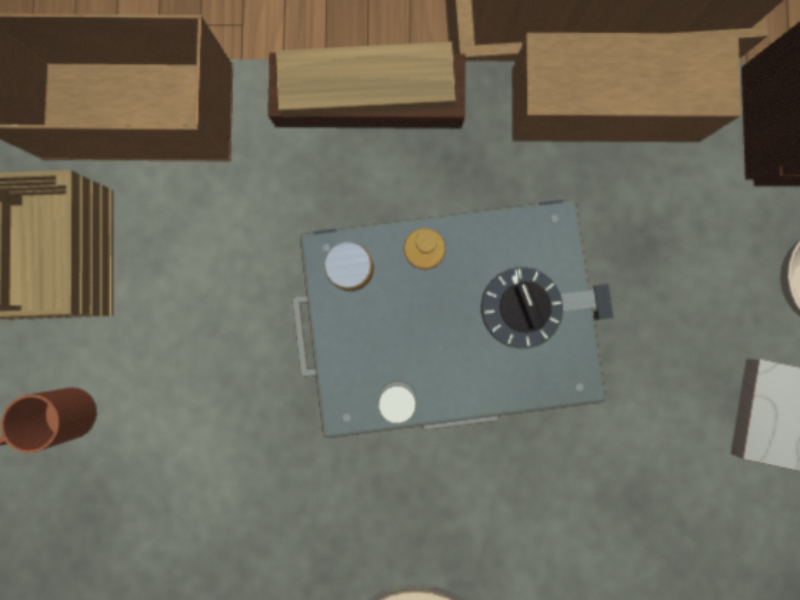

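View pics/scene0.png

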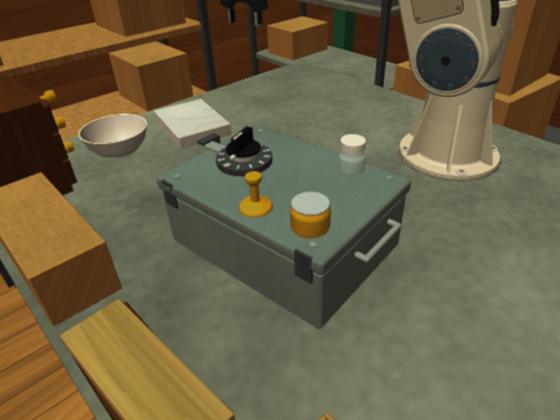

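The top view shows the dial near (523,307) of the 800x600 view, its nose near 12 (image up is world +x). The bystanders are well to the left and the latch and keeper are on the right.

```bash
python3 - <<'E'
from h import *
a=cv2.imread("pics/top0.png")[175:255,325:431];cv2.imwrite("pics/top0c.png",cv2.resize(a,(795,600),interpolation=cv2.INTER_CUBIC))
E
```

```text
(no output)
```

View pics/top0c.png

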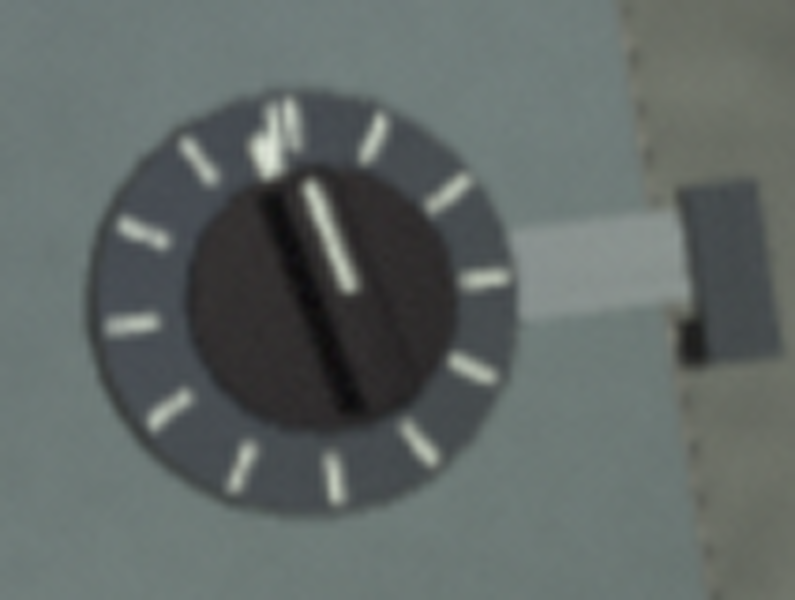

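```bash
python3 - <<'E'
from h import *
f=lambda u,v,z:pix2world("top",325+(u+.5)/7.5-.5,175+(v+.5)/7.5-.5,z)
m=np.array([(283,125),(374,138),(448,193),(485,279),(473,368),(419,444),(336,478),(241,467),(170,410),(132,324),(144,232),(199,161)])
P=np.array([f(*q,164)[:2] for q in m]);c=P.mean(0);print("c",c,np.linalg.norm(P-c,axis=1).round(1))
a=np.array([np.arctan2(*(p-c)[::-1])+k*np.pi/6 for k,p in enumerate(P)]);a=(a+np.pi)%(2*np.pi)-np.pi;print("twelve yaw",a.mean(),a.std())
A,B=f(310,180,210),f(352,290,210);print(A,B,"line yaw",np.arctan2(A[1]-B[1],A[0]-B[0]))
n=f(265,165,180)[:2];print("nose",n,np.linalg.norm(n-c),np.arctan2(*(n-c)[::-1]))
n=f(270,165,178)[:2];print("nose",n,np.linalg.norm(n-c),np.arctan2(*(n-c)[::-1]))
for s in((255,195),(360,412),(440,290)):
  w=f(*s,182)[:2];print(w,np.linalg.norm(w-c))
d=np.load("top0.npy")
for (u,v) in((310,300),(335,240),(420,300),(370,330)):
  U,V=int(325+u/7.5),int(175+v/7.5);print(pix2world("top",U,V,d=d[V,U]))
k=f(735,270,165);l=f(605,265,152);print("keeper",k,np.arctan2(*(k[:2]-c)[::-1]))
E
```

```text
c [ 542.89704682 -128.38315184] [43.2 42.9 43.1 43.1 42.6 43.2 43.  43.4 42.8 43.1 43.  42.9]
twelve yaw 0.1372929149110342 0.0049434715311831405
[ 568.40794335 -119.04898283  210.        ] [ 543.52073708 -128.35197901  210.        ] line yaw 0.35772378785978554
nose [ 574.46141858 -114.85393702] 34.34165427081816 0.40493533043553315
nose [ 574.65121549 -116.44122467] 33.9254602357087 0.3597122008935071
[ 567.1438423  -112.04877386] 29.2355775535525
[ 516.14540634 -136.40384847] 27.928155024805907
[ 544.99769339 -155.49672009] 27.194821181546054
[ 540.80398867 -120.79028134  201.7201038 ]
[ 553.99291239 -123.8956344   211.37129103]
[ 541.84036974 -151.51152512  182.0336548 ]
[ 533.80053144 -132.67706117  209.24761486]
keeper [ 551.18142103 -231.16517153  165.        ] -1.490368798786059
```

Careful with the scale: shifts go in shares of 0.75 m and turns go in shares of 120 degrees. That gives: 0.387 m / 0.75 = 0.516, 0.338 m / 0.75 = 0.4507.

Call:
{"api": "move_arm", "payload": {
  "motion": [
    [0,0,0,0.06,-0.044,0,0.05],
    [0,0,0,0.124,-0.092,0,0.05],
    [0,0,0,0.1893,-0.14,0,0.05],
    [0,0,0,0.2547,-0.1887,0,0.05],
    [0,0,0,0.32,-0.2373,0,0.05],
    [0,0,0,0.3853,-0.2853,0,0.05],
    [0,0,0,0.4507,-0.334,0,0.05],
    [0,0,0,0.516,-0.3827,0,0.05]
  ],
  "grip_force": 20
}}

```text
clock: 1.1
eef_pos: [459.5, -230.1, 250.0]
tcp_rot: [3.141, -0.0, 0.25]
contact_force: [0.6, -0.1, 0.4]
opening: 0.585
grasp_force: 0.0
```

Scaled: 0.1074 m / 0.75 = 0.1432, 0.1 m / 0.75 = 0.1333, -0.108 rad / 2.0944 = -0.0516.

Call:
{"api": "move_arm", "payload": {
  "motion": [
    [0,0,-0.0143,0.0533,-0.04,0,0.05],
    [0,0,-0.0286,0.1067,-0.0787,0,0.05],
    [0,0,-0.043,0.1333,-0.0987,0,0.05],
    [0,0,-0.0516,0.1432,-0.1057,0,0.05],
    [0,0,-0.0516,0.1432,-0.1057,0,0.05],
    [0,0,-0.0516,0.1432,-0.1057,0,0.05]
  ]
}}

```text
clock: 1.85
eef_pos: [542.3, -129.3, 249.9]
tcp_rot: [-3.142, 0.001, 0.357]
contact_force: [-0.7, -0.3, 0.7]
opening: 0.586
grasp_force: 0.0
```

```bash
python3 - <<'E'
from h import *
s=sensors.sense();print({k:np.round(s[k],3) for k in s})
a,d=grab_frame("scene");cv2.imwrite("pics/s1.png",cv2.resize(a[60:200,150:340,::-1],(800,590),interpolation=cv2.INTER_CUBIC))
E
```

```text
{'clock': np.float64(1.85), 'qpos': array([-0.237,  0.249,  1.779, -0.   ,  1.114,  0.978]), 'qvel': array([-0.003, -0.002, -0.001,  0.002,  0.001,  0.003]), 'joint_efforts': array([ 5.7100e-01, -5.1856e+01, -3.3474e+01,  3.0000e-02, -1.0000e-02,
       -6.0000e-03]), 'eef_pos': array([ 542.316, -129.272,  249.871]), 'tcp_rot': array([-3.142e+00,  1.000e-03,  3.570e-01]), 'contact_force': array([-0.68 , -0.327,  0.742]), 'wrist_torque': array([ 0.012, -0.062, -0.031]), 'grasp_force': np.float64(0.0), 'opening': np.float64(0.586)}
```

View pics/s1.png

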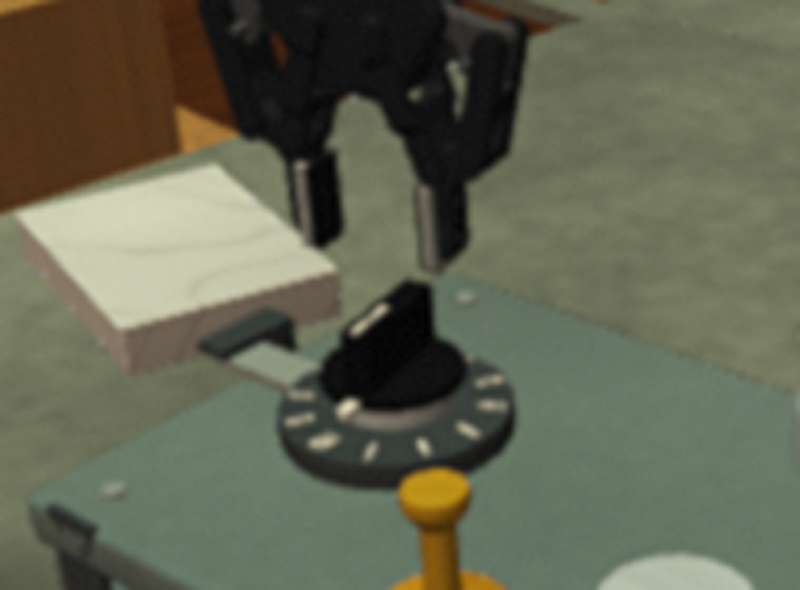

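The fingers straddle the bar, parallel to it. I'll descend and close gently.

Scaled: 0.043 m / 0.75 = 0.0573, 0.032 m / 0.75 = 0.0427.

Call:
{"api": "move_arm", "payload": {
  "motion": [
    [0,0,0,0,0,0.02,0.05],
    [0,0,0,0,0,0.0427,0.05],
    [0,0,0,0,0,0.0573,0.05],
    [0,0,0,0,0,0.0573,0.04],
    [0,0,0,0,0,0.0573,0.03],
    [0,0,0,0,0,0.0573,0.022],
    [0,0,0,0,0,0.0573,0.018],
    [0,0,0,0,0,0.0573,0.016]
  ]
}}

```text
clock: 2.9
eef_pos: [543.3, -128.6, 207.3]
tcp_rot: [3.141, -0.001, 0.358]
contact_force: [0.5, -0.9, 0.9]
opening: 0.186
grasp_force: 0.4
```

Call:
{"api": "move_arm", "payload": {
  "motion": [
    [0,0,0,0,0,0,0.014],
    [0,0,0,0,0,0,0.012],
    [0,0,0,0,0,0,0.008],
    [0,0,0,0,0,0,0.008],
    [0,0,0,0,0,0,0.008]
  ],
  "grip_force": 25
}}

```text
clock: 3.52
eef_pos: [543.5, -129.2, 207.4]
tcp_rot: [3.14, -0.001, 0.358]
contact_force: [1.2, -5.7, 2.3]
opening: 0.159
grasp_force: 27.6
```

```bash
cat > st.py <<'E'
from h import *
s=sensors.sense();print({k:np.round(s[k],3).tolist() for k in ("clock","eef_pos","tcp_rot","contact_force","wrist_torque","opening","grasp_force")})
E
python3 st.py
```

```text
{'clock': 3.525, 'eef_pos': [543.523, -129.171, 207.446], 'tcp_rot': [3.14, -0.001, 0.358], 'contact_force': [1.206, -5.676, 2.253], 'wrist_torque': [-0.966, -0.185, 0.022], 'opening': 0.159, 'grasp_force': 27.552}
```

Scaled: 0.0007 m / 0.75 = 0.0009.

Call:
{"api": "move_arm", "payload": {
  "motion": [
    [0,0,0,0,0.0009,0,0.008],
    [0,0,0,0,0.0009,0,0.008],
    [0,0,0,0,0.0009,0,0.008]
  ]
}}

```text
clock: 3.9
eef_pos: [543.5, -129.3, 207.1]
tcp_rot: [3.141, -0.0, 0.358]
contact_force: [1.7, -4.3, 0.8]
opening: 0.156
grasp_force: 27.5
```

```bash
python3 st.py
```

```text
{'clock': 3.9, 'eef_pos': [543.526, -129.254, 207.137], 'tcp_rot': [3.141, -0.0, 0.358], 'contact_force': [1.692, -4.34, 0.808], 'wrist_torque': [-0.763, -0.258, -0.011], 'opening': 0.156, 'grasp_force': 27.536}
```

Call:
{"api": "move_arm", "payload": {
  "motion": [
    [0,0,0,0,0.0013,0,0.008],
    [0,0,0,0,0.0027,0,0.008],
    [0,0,0,0,0.0027,0,0.008]
  ]
}}

```text
clock: 4.28
eef_pos: [543.6, -129.8, 206.7]
tcp_rot: [-3.139, 0.0, 0.357]
contact_force: [0.5, 5.4, 1.6]
opening: 0.16
grasp_force: 27.5
```

```bash
python3 st.py
```

```text
{'clock': 4.275, 'eef_pos': [543.631, -129.806, 206.695], 'tcp_rot': [-3.139, 0.0, 0.357], 'contact_force': [0.547, 5.399, 1.564], 'wrist_torque': [1.025, -0.12, -0.011], 'opening': 0.16, 'grasp_force': 27.53}
```

Scaled: -0.0011 m / 0.75 = -0.0015, -0.4 rad / 2.0944 = -0.191.

Call:
{"api": "move_arm", "payload": {
  "motion": [
    [0,0,0,0,-0.0015,0,0.008],
    [0,0,-0.0477,0,-0.0015,0,0.008],
    [0,0,-0.0955,0,-0.0015,0,0.008],
    [0,0,-0.1432,0,-0.0015,0,0.008],
    [0,0,-0.191,0,-0.0015,0,0.008],
    [0,0,-0.191,0,-0.0015,0,0.008]
  ]
}}

```text
clock: 5.03
eef_pos: [543.3, -129.4, 206.8]
tcp_rot: [-3.14, -0.0, 0.757]
contact_force: [0.8, 4.8, 3.2]
opening: 0.159
grasp_force: 27.5
```

```bash
python3 st.py
```

```text
{'clock': 5.025, 'eef_pos': [543.297, -129.368, 206.809], 'tcp_rot': [-3.14, -0.0, 0.757], 'contact_force': [0.805, 4.812, 3.164], 'wrist_torque': [1.021, -0.049, 0.035], 'opening': 0.159, 'grasp_force': 27.502}
```

Scaled: -0.0004 m / 0.75 = -0.0005, -0.427 rad / 2.0944 = -0.2039.

Call:
{"api": "move_arm", "payload": {
  "motion": [
    [0,0,-0.0477,0.0005,-0.0005,0,0.008],
    [0,0,-0.0955,0.0005,-0.0005,0,0.008],
    [0,0,-0.1432,0.0005,-0.0005,0,0.008],
    [0,0,-0.1814,0.0005,-0.0005,0,0.008],
    [0,0,-0.2039,0.0005,-0.0005,0,0.008],
    [0,0,-0.2039,0.0005,-0.0005,0,0.008],
    [0,0,-0.2039,0.0005,-0.0005,0,0.008],
    [0,0,-0.2039,0.0005,-0.0005,0,0.008]
  ]
}}

```text
clock: 6.02
eef_pos: [542.9, -129.0, 206.7]
tcp_rot: [-3.14, -0.0, 1.183]
contact_force: [-2.4, 4.5, 3.0]
opening: 0.153
grasp_force: 27.5
```

```bash
python3 st.py; python3 - <<'E'
from h import *
a,d=grab_frame("top");cv2.imwrite("pics/t2.png",cv2.resize(a[160:270,310:456,::-1],(796,600),interpolation=cv2.INTER_CUBIC))
a,d=grab_frame("scene");cv2.imwrite("pics/s2.png",cv2.resize(a[120:190,190:284,::-1],(800,596),interpolation=cv2.INTER_CUBIC))
E
```

```text
{'clock': 6.025, 'eef_pos': [542.942, -129.011, 206.689], 'tcp_rot': [-3.14, -0.0, 1.183], 'contact_force': [-2.401, 4.451, 3.031], 'wrist_torque': [0.941, 0.428, 0.048], 'opening': 0.153, 'grasp_force': 27.506}
```

View pics/s2.png

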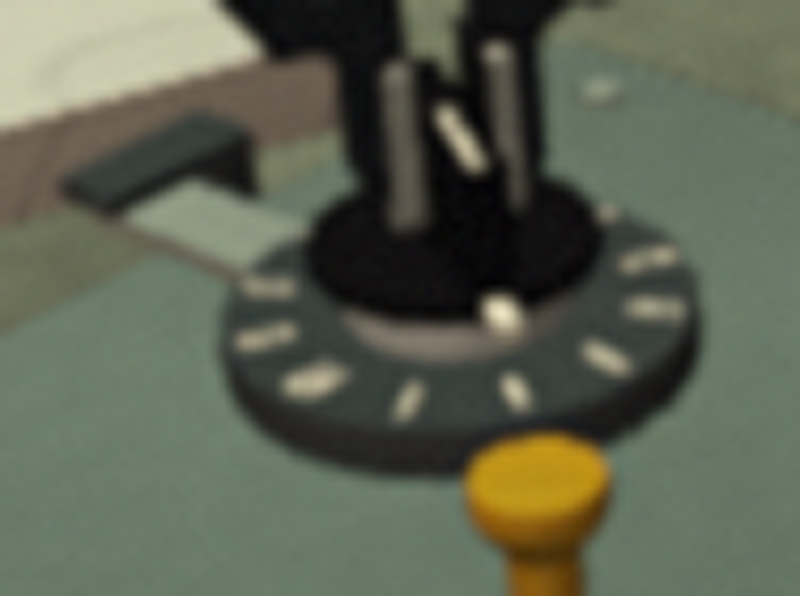

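The nose (502,315) stands at the second mark (515,392) left of the double mark (315,382), which is 10. I'll check that numerically.

```bash
python3 - <<'E'
from h import *
f=lambda u,v,z:pix2world("scene",190+(u+.5)/8.51-.5,120+(v+.5)/8.51-.5,z)[:2]
P=[f(315,382,164),f(408,400,164),f(515,392,164),f(605,358,164),f(265,338,164),f(270,287,164)]
c=np.array([543.2,-128.9])
for p in P+[f(502,312,178)]: print(p,np.linalg.norm(p-c),np.arctan2(*(p-c)[::-1]))
# fit circle radius 43
from scipy.optimize import least_squares
c=least_squares(lambda c:[np.linalg.norm(p-c)-43 for p in P],c).x;print(c)
for p in P+[f(502,312,178)]: print(np.arctan2(*(p-c)[::-1]))
E
```

```text
[ 587.24196437 -122.28874918] 44.53541582855725 0.14900000221569182
[ 578.03452835 -102.7150238 ] 43.5786340366123 0.6445856760446381
[560.51401219 -89.39838327] 43.12948808687011 1.1577049751059911
[538.61742039 -86.59134434] 42.5561086026586 1.6786887692979646
[ 583.88639025 -144.49763228] 43.5737132287283 -0.36608185957943556
[ 570.22460473 -161.50558375] 42.34918360808161 -0.8787194895457121
[556.19562935 -97.23817998] 34.225096483228995 1.1813129607828818
[ 543.92452817 -128.72356018]
0.1474716860758097
0.6514469474376118
1.1715933665498537
1.6960995681207267
-0.3759534379720168
-0.8946719812418632
1.199166248250378
```

Scaled: -0.0004 m / 0.75 = -0.0005, 0.0003 m / 0.75 = 0.0004, 0.12 rad / 2.0944 = 0.0573.

Call:
{"api": "move_arm", "payload": {
  "motion": [
    [0,0,0,0.0004,-0.0005,0,0.008],
    [0,0,0,0.0004,-0.0005,0,0.008],
    [0,0,0,0.0004,-0.0005,0,0.008],
    [0,0,0.0573,0.0004,-0.0005,0,0.008],
    [0,0,0.1241,0.0004,-0.0005,0,0.008],
    [0,0,0.191,0.0004,-0.0005,0,0.008],
    [0,0,0.2578,0.0004,-0.0005,0,0.008],
    [0,0,0.3056,0.0004,-0.0005,0,0.008]
  ]
}}

```text
clock: 7.12
eef_pos: [543.5, -129.3, 207.1]
tcp_rot: [3.141, -0.0, 0.541]
contact_force: [-1.3, 2.1, 2.8]
opening: 0.157
grasp_force: 27.5
```

```bash
python3 st.py
```

```text
{'clock': 7.125, 'eef_pos': [543.523, -129.292, 207.067], 'tcp_rot': [3.141, -0.0, 0.541], 'contact_force': [-1.261, 2.106, 2.818], 'wrist_torque': [0.4, 0.292, 0.067], 'opening': 0.157, 'grasp_force': 27.506}
```

Scaled: 0.78 rad / 2.0944 = 0.3724.

Call:
{"api": "move_arm", "payload": {
  "motion": [
    [0,0,0.0573,0,0,0,0.008],
    [0,0,0.1241,0,0,0,0.008],
    [0,0,0.191,0,0,0,0.008],
    [0,0,0.2578,0,0,0,0.008],
    [0,0,0.3247,0,0,0,0.008],
    [0,0,0.3724,0,0,0,0.008]
  ]
}}

```text
clock: 7.88
eef_pos: [543.7, -130.0, 207.3]
tcp_rot: [3.14, -0.002, -0.239]
contact_force: [-1.7, -1.7, 3.0]
opening: 0.153
grasp_force: 27.5
```

```bash
python3 st.py
```

```text
{'clock': 7.875, 'eef_pos': [543.748, -130.036, 207.253], 'tcp_rot': [3.14, -0.002, -0.239], 'contact_force': [-1.726, -1.707, 2.966], 'wrist_torque': [-0.327, 0.271, -0.028], 'opening': 0.153, 'grasp_force': 27.505}
```

Scaled: 0.674 rad / 2.0944 = 0.3218.

Call:
{"api": "move_arm", "payload": {
  "motion": [
    [0,0,0.0668,0,0,0,0.008],
    [0,0,0.1337,0,0,0,0.008],
    [0,0,0.2005,0,0,0,0.008],
    [0,0,0.2578,0,0,0,0.008],
    [0,0,0.3008,0,0,0,0.008],
    [0,0,0.3218,0,0,0,0.008],
    [0,0,0.3218,0,0,0,0.008],
    [0,0,0.3218,0,0,0,0.008]
  ]
}}

```text
clock: 8.88
eef_pos: [543.4, -130.6, 207.2]
tcp_rot: [3.14, -0.003, -0.909]
contact_force: [-3.0, -4.4, 2.4]
opening: 0.156
grasp_force: 27.6
```

```bash
python3 st.py; python3 - <<'E'
from h import *
a,d=grab_frame("scene");cv2.imwrite("pics/s3.png",cv2.resize(a[120:190,190:284,::-1],(800,596),interpolation=cv2.INTER_CUBIC))
E
```

```text
{'clock': 8.875, 'eef_pos': [543.431, -130.585, 207.191], 'tcp_rot': [3.14, -0.003, -0.909], 'contact_force': [-3.045, -4.373, 2.428], 'wrist_torque': [-0.812, 0.54, -0.03], 'opening': 0.156, 'grasp_force': 27.561}
```

View pics/s3.png

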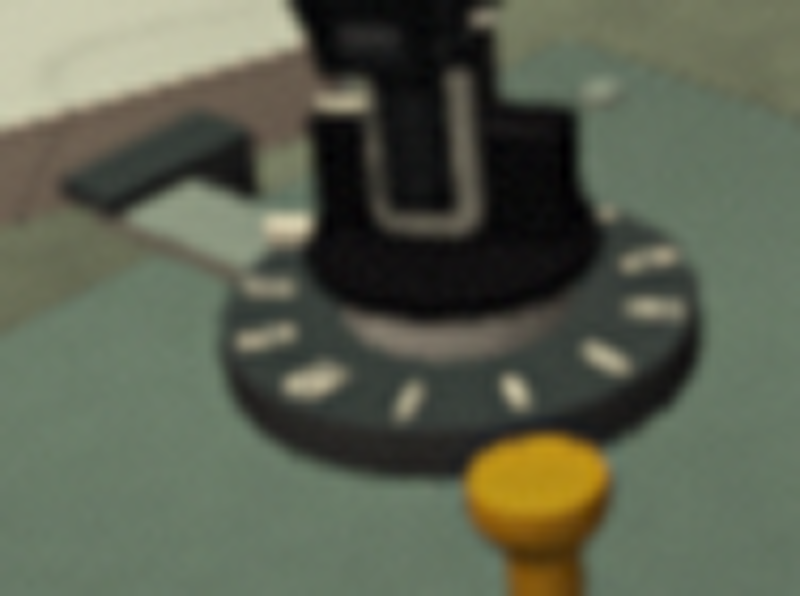

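The nose tip (285,228) now points out over the 2 mark (268,287), with part of it hidden by the skirt. Next I'll pause and start back left to 12, unpressed, easing the side load.

```bash
python3 - <<'E'
from h import *
f=lambda u,v,z:pix2world("scene",190+(u+.5)/8.51-.5,120+(v+.5)/8.51-.5,z)[:2]
c=np.array([543.9,-128.7])
for z in(178,180): 
  for u in (280,270): p=f(u,228,z);print(p,np.linalg.norm(p-c),np.arctan2(*(p-c)[::-1]))
E
```

```text
[ 567.08445446 -159.44195892] 38.50437594505292 -0.9246360829367042
[ 568.59274042 -160.99039059] 40.649732522703296 -0.9179479605151937
[ 569.09804344 -156.29529208] 37.36899166376388 -0.8307751607644398
[ 570.59857046 -157.83575829] 39.518427036895346 -0.829020819067673
```

Call:
{"api": "move_arm", "payload": {
  "motion": [
    [0,0,0,0,0,0,0.008],
    [0,0,0,0,0,0,0.008],
    [0,0,0,0,0,0,0.008]
  ]
}}

```text
clock: 9.3
eef_pos: [543.4, -130.6, 207.2]
tcp_rot: [3.14, -0.003, -0.909]
contact_force: [-2.9, -5.3, 2.0]
opening: 0.155
grasp_force: 27.6
```

Scaled: 0.0004 m / 0.75 = 0.0005, -1.047 rad / 2.0944 = -0.4999.

Call:
{"api": "move_arm", "payload": {
  "motion": [
    [0,0,-0.0668,0,0.0005,0,0.008],
    [0,0,-0.1337,0,0.0005,0,0.008],
    [0,0,-0.2005,0,0.0005,0,0.008],
    [0,0,-0.2674,0,0.0005,0,0.008],
    [0,0,-0.3342,0,0.0005,0,0.008],
    [0,0,-0.4011,0,0.0005,0,0.008],
    [0,0,-0.4584,0,0.0005,0,0.008],
    [0,0,-0.4999,0,0.0005,0,0.008]
  ],
  "grip_force": 40
}}

```text
clock: 10.3
eef_pos: [543.6, -129.7, 207.3]
tcp_rot: [3.14, -0.001, 0.141]
contact_force: [-1.0, 1.2, 2.3]
opening: 0.153
grasp_force: 44.7
```

Call:
{"api": "move_arm", "payload": {
  "motion": [
    [0,0,0,0,0,0,0.008],
    [0,0,0,0,0,0,0.008]
  ]
}}

```text
clock: 10.55
eef_pos: [543.6, -129.7, 207.3]
tcp_rot: [3.14, -0.001, 0.136]
contact_force: [0.9, -0.7, 3.2]
opening: 0.15
grasp_force: 44.7
```

```bash
python3 st.py
```

```text
{'clock': 10.55, 'eef_pos': [543.607, -129.683, 207.254], 'tcp_rot': [3.14, -0.001, 0.136], 'contact_force': [0.94, -0.685, 3.16], 'wrist_torque': [-0.013, -0.082, 0.025], 'opening': 0.15, 'grasp_force': 44.678}
```

Call:
{"api": "move_arm", "payload": {
  "motion": [
    [0,0,0,0,0,0.0013,0.008],
    [0,0,0,0,0,0.0027,0.008],
    [0,0,0,0,0,0.004,0.008],
    [0,0,0,0,0,0.004,0.008]
  ]
}}

```text
clock: 11.05
eef_pos: [543.6, -129.6, 204.4]
tcp_rot: [3.141, -0.001, 0.138]
contact_force: [1.9, -2.6, 7.0]
opening: 0.151
grasp_force: 45.2
```

```bash
python3 st.py
```

```text
{'clock': 11.05, 'eef_pos': [543.565, -129.588, 204.41], 'tcp_rot': [3.141, -0.001, 0.138], 'contact_force': [1.861, -2.565, 7.017], 'wrist_torque': [-0.448, -0.227, 0.028], 'opening': 0.151, 'grasp_force': 45.214}
```

Scaled: 0.0012 m / 0.75 = 0.0016, 0.0006 m / 0.75 = 0.0008.

Call:
{"api": "move_arm", "payload": {
  "motion": [
    [0,0,0,0,0,0.0008,0.008],
    [0,0,0,0,0,0.0016,0.008],
    [0,0,0,0,0,0.0016,0.008]
  ]
}}

```text
clock: 11.42
eef_pos: [543.6, -129.6, 203.5]
tcp_rot: [3.141, -0.001, 0.138]
contact_force: [-0.2, -2.5, 8.1]
opening: 0.158
grasp_force: 45.4
```

```bash
python3 st.py
```

```text
{'clock': 11.425, 'eef_pos': [543.603, -129.612, 203.503], 'tcp_rot': [3.141, -0.001, 0.138], 'contact_force': [-0.226, -2.465, 8.074], 'wrist_torque': [-0.419, -0.128, -0.02], 'opening': 0.158, 'grasp_force': 45.411}
```

Scaled: -0.02 rad / 2.0944 = -0.0095.

Call:
{"api": "move_arm", "payload": {
  "motion": [
    [0,0,-0.0095,0,0,0,0.008],
    [0,0,-0.0191,0,0,0,0.008],
    [0,0,-0.0286,0,0,0,0.008],
    [0,0,-0.0382,0,0,0,0.008]
  ]
}}

```text
clock: 11.92
eef_pos: [543.6, -129.6, 203.5]
tcp_rot: [3.141, -0.001, 0.218]
contact_force: [0.3, -2.3, 8.4]
opening: 0.152
grasp_force: 45.5
```

Scaled: -0.04 rad / 2.0944 = -0.0191.

Call:
{"api": "move_arm", "payload": {
  "motion": [
    [0,0,-0.0095,0,0,0,0.008],
    [0,0,-0.0191,0,0,0,0.008]
  ]
}}

```text
clock: 12.18
eef_pos: [543.5, -129.5, 203.5]
tcp_rot: [3.141, -0.001, 0.258]
contact_force: [0.3, -2.3, 8.5]
opening: 0.154
grasp_force: 45.5
```

Scaled: -0.04 rad / 2.0944 = -0.0191.

Call:
{"api": "move_arm", "payload": {
  "motion": [
    [0,0,-0.0095,0,0,0,0.008],
    [0,0,-0.0191,0,0,0,0.008]
  ]
}}

```text
clock: 12.42
eef_pos: [543.5, -129.5, 203.5]
tcp_rot: [3.141, -0.001, 0.298]
contact_force: [1.3, -2.2, 8.1]
opening: 0.153
grasp_force: 45.5
```

Scaled: -0.04 rad / 2.0944 = -0.0191.

Call:
{"api": "move_arm", "payload": {
  "motion": [
    [0,0,-0.0095,0,0,0,0.008],
    [0,0,-0.0191,0,0,0,0.008]
  ]
}}

```text
clock: 12.68
eef_pos: [543.5, -129.4, 203.5]
tcp_rot: [3.141, -0.001, 0.338]
contact_force: [0.6, -0.6, 8.8]
opening: 0.154
grasp_force: 45.5
```

Scaled: -0.04 rad / 2.0944 = -0.0191.

Call:
{"api": "move_arm", "payload": {
  "motion": [
    [0,0,-0.0095,0,0,0,0.008],
    [0,0,-0.0191,0,0,0,0.008]
  ]
}}

```text
clock: 12.92
eef_pos: [543.5, -129.4, 203.5]
tcp_rot: [3.141, -0.001, 0.378]
contact_force: [0.2, -1.3, 7.6]
opening: 0.155
grasp_force: 45.5
```

Scaled: -0.04 rad / 2.0944 = -0.0191.

Call:
{"api": "move_arm", "payload": {
  "motion": [
    [0,0,-0.0095,0,0,0,0.008],
    [0,0,-0.0191,0,0,0,0.008]
  ]
}}

```text
clock: 13.18
eef_pos: [543.5, -129.4, 203.5]
tcp_rot: [3.141, -0.001, 0.418]
contact_force: [-0.2, -1.9, 8.1]
opening: 0.158
grasp_force: 45.5
```

Scaled: -0.04 rad / 2.0944 = -0.0191.

Call:
{"api": "move_arm", "payload": {
  "motion": [
    [0,0,-0.0095,0,0,0,0.008],
    [0,0,-0.0191,0,0,0,0.008]
  ]
}}

```text
clock: 13.42
eef_pos: [543.5, -129.4, 203.5]
tcp_rot: [3.141, -0.001, 0.458]
contact_force: [0.1, -1.9, 8.4]
opening: 0.15
grasp_force: 45.5
```

Scaled: -0.04 rad / 2.0944 = -0.0191.

Call:
{"api": "move_arm", "payload": {
  "motion": [
    [0,0,-0.0095,0,0,0,0.008],
    [0,0,-0.0191,0,0,0,0.008]
  ]
}}

```text
clock: 13.68
eef_pos: [543.4, -129.3, 203.4]
tcp_rot: [3.141, -0.001, 0.498]
contact_force: [0.4, -1.0, 8.5]
opening: 0.151
grasp_force: 45.5
```

Scaled: -0.04 rad / 2.0944 = -0.0191.

Call:
{"api": "move_arm", "payload": {
  "motion": [
    [0,0,-0.0095,0,0,0,0.008],
    [0,0,-0.0191,0,0,0,0.008]
  ]
}}

```text
clock: 13.92
eef_pos: [543.4, -129.3, 203.4]
tcp_rot: [3.141, -0.001, 0.538]
contact_force: [0.3, -0.9, 8.1]
opening: 0.156
grasp_force: 45.5
```

Scaled: -0.04 rad / 2.0944 = -0.0191.

Call:
{"api": "move_arm", "payload": {
  "motion": [
    [0,0,-0.0095,0,0,0,0.008],
    [0,0,-0.0191,0,0,0,0.008]
  ]
}}

```text
clock: 14.18
eef_pos: [543.4, -129.2, 203.4]
tcp_rot: [3.141, -0.001, 0.578]
contact_force: [0.5, -1.4, 8.4]
opening: 0.155
grasp_force: 45.5
```

Scaled: -0.04 rad / 2.0944 = -0.0191.

Call:
{"api": "move_arm", "payload": {
  "motion": [
    [0,0,-0.0095,0,0,0,0.008],
    [0,0,-0.0191,0,0,0,0.008]
  ]
}}

```text
clock: 14.42
eef_pos: [543.4, -129.2, 203.4]
tcp_rot: [3.141, -0.001, 0.618]
contact_force: [-0.3, 0.1, 8.6]
opening: 0.153
grasp_force: 45.5
```

Scaled: -0.04 rad / 2.0944 = -0.0191.

Call:
{"api": "move_arm", "payload": {
  "motion": [
    [0,0,-0.0095,0,0,0,0.008],
    [0,0,-0.0191,0,0,0,0.008]
  ]
}}

```text
clock: 14.68
eef_pos: [543.3, -129.2, 203.4]
tcp_rot: [3.141, -0.001, 0.658]
contact_force: [-0.6, -0.6, 8.4]
opening: 0.151
grasp_force: 45.5
```

Scaled: -0.04 rad / 2.0944 = -0.0191.

Call:
{"api": "move_arm", "payload": {
  "motion": [
    [0,0,-0.0095,0,0,0,0.008],
    [0,0,-0.0191,0,0,0,0.008]
  ]
}}

```text
clock: 14.92
eef_pos: [543.3, -129.2, 203.3]
tcp_rot: [3.141, -0.001, 0.698]
contact_force: [-0.3, -0.9, 7.6]
opening: 0.152
grasp_force: 45.5
```

Scaled: -0.04 rad / 2.0944 = -0.0191.

Call:
{"api": "move_arm", "payload": {
  "motion": [
    [0,0,-0.0095,0,0,0,0.008],
    [0,0,-0.0191,0,0,0,0.008]
  ]
}}

```text
clock: 15.18
eef_pos: [543.3, -129.1, 203.3]
tcp_rot: [3.141, -0.001, 0.738]
contact_force: [0.3, -0.3, 7.8]
opening: 0.15
grasp_force: 45.4
```

Scaled: -0.04 rad / 2.0944 = -0.0191.

Call:
{"api": "move_arm", "payload": {
  "motion": [
    [0,0,-0.0095,0,0,0,0.008],
    [0,0,-0.0191,0,0,0,0.008]
  ]
}}

```text
clock: 15.42
eef_pos: [543.2, -129.0, 203.1]
tcp_rot: [3.141, -0.001, 0.778]
contact_force: [1.0, -0.0, 4.6]
opening: 0.149
grasp_force: 45.0
```

Scaled: -0.04 rad / 2.0944 = -0.0191.

Call:
{"api": "move_arm", "payload": {
  "motion": [
    [0,0,-0.0095,0,0,0,0.008],
    [0,0,-0.0191,0,0,0,0.008]
  ]
}}

```text
clock: 15.68
eef_pos: [543.1, -129.0, 202.7]
tcp_rot: [-3.142, -0.0, 0.819]
contact_force: [1.9, 1.3, 4.0]
opening: 0.151
grasp_force: 44.8
```

The push-back dropped by about 3.5 N near dial -0.64 to -0.68. I'll press lightly here.

Scaled: 0.0024 m / 0.75 = 0.0032, 0.0016 m / 0.75 = 0.0021.

Call:
{"api": "move_arm", "payload": {
  "motion": [
    [0,0,0,0,0,0.0011,0.008],
    [0,0,0,0,0,0.0021,0.008],
    [0,0,0,0,0,0.0032,0.008],
    [0,0,0,0,0,0.0032,0.008]
  ]
}}

```text
clock: 16.18
eef_pos: [543.1, -129.1, 200.4]
tcp_rot: [3.142, -0.0, 0.818]
contact_force: [1.9, 2.2, 4.8]
opening: 0.156
grasp_force: 44.9
```

```bash
python3 st.py
```

```text
{'clock': 16.175, 'eef_pos': [543.119, -129.096, 200.368], 'tcp_rot': [3.142, -0.0, 0.818], 'contact_force': [1.877, 2.158, 4.829], 'wrist_torque': [0.455, -0.429, 0.023], 'opening': 0.156, 'grasp_force': 44.905}
```

Scaled: 0.0038 m / 0.75 = 0.0051, 0.003 m / 0.75 = 0.004.

Call:
{"api": "move_arm", "payload": {
  "motion": [
    [0,0,0,0,0,0.0013,0.008],
    [0,0,0,0,0,0.0027,0.008],
    [0,0,0,0,0,0.004,0.008],
    [0,0,0,0,0,0.0051,0.008],
    [0,0,0,0,0,0.0051,0.008]
  ]
}}

```text
clock: 16.8
eef_pos: [543.1, -129.2, 196.6]
tcp_rot: [3.142, -0.0, 0.818]
contact_force: [2.9, 2.0, 4.3]
opening: 0.151
grasp_force: 45.1
```

```bash
python3 st.py
```

```text
{'clock': 16.8, 'eef_pos': [543.116, -129.151, 196.592], 'tcp_rot': [3.142, -0.0, 0.818], 'contact_force': [2.912, 2.018, 4.299], 'wrist_torque': [0.579, -0.531, -0.005], 'opening': 0.151, 'grasp_force': 45.094}
```

Scaled: 0.0004 m / 0.75 = 0.0005, 0.0002 m / 0.75 = 0.0003.

Call:
{"api": "move_arm", "payload": {
  "motion": [
    [0,0,0,0,0,0.0003,0.008],
    [0,0,0,0,0,0.0005,0.008],
    [0,0,0,0,0,0.0005,0.008]
  ]
}}

```text
clock: 17.18
eef_pos: [543.2, -129.1, 196.5]
tcp_rot: [3.141, -0.0, 0.818]
contact_force: [2.0, 2.4, 8.6]
opening: 0.156
grasp_force: 45.5
```

```bash
python3 st.py
```

```text
{'clock': 17.175, 'eef_pos': [543.16, -129.137, 196.5], 'tcp_rot': [3.141, -0.0, 0.818], 'contact_force': [2.044, 2.376, 8.643], 'wrist_torque': [0.668, -0.31, 0.045], 'opening': 0.156, 'grasp_force': 45.464}
```

The knob bottomed out at 8.6 N. Now I'll turn left slowly.

Scaled: -0.25 rad / 2.0944 = -0.1194.

Call:
{"api": "move_arm", "payload": {
  "motion": [
    [0,0,-0.0191,0,0,0,0.008],
    [0,0,-0.0382,0,0,0,0.008],
    [0,0,-0.0573,0,0,0,0.008],
    [0,0,-0.0764,0,0,0,0.008],
    [0,0,-0.0955,0,0,0,0.008],
    [0,0,-0.1194,0,0,0,0.008]
  ]
}}

```text
clock: 17.92
eef_pos: [543.0, -129.0, 196.5]
tcp_rot: [-3.141, -0.0, 1.069]
contact_force: [2.0, 3.4, 7.7]
opening: 0.153
grasp_force: 45.5
```

```bash
python3 st.py
```

```text
{'clock': 17.925, 'eef_pos': [542.991, -129.026, 196.492], 'tcp_rot': [-3.141, -0.0, 1.069], 'contact_force': [2.02, 3.449, 7.687], 'wrist_torque': [0.765, -0.166, -0.141], 'opening': 0.153, 'grasp_force': 45.482}
```

Scaled: -0.48 rad / 2.0944 = -0.2292.

Call:
{"api": "move_arm", "payload": {
  "motion": [
    [0,0,-0.0286,0,0,0,0.008],
    [0,0,-0.0573,0,0,0,0.008],
    [0,0,-0.0859,0,0,0,0.008],
    [0,0,-0.1146,0,0,0,0.008],
    [0,0,-0.1432,0,0,0,0.008],
    [0,0,-0.1719,0,0,0,0.008],
    [0,0,-0.2005,0,0,0,0.008],
    [0,0,-0.2292,0,0,0,0.008]
  ]
}}

```text
clock: 18.92
eef_pos: [542.5, -128.9, 196.5]
tcp_rot: [-3.141, -0.001, 1.549]
contact_force: [-0.6, 4.5, 10.6]
opening: 0.152
grasp_force: 45.7
```

```bash
python3 st.py;python3 - <<'E'
from h import *
a,d=grab_frame("scene");cv2.imwrite("pics/s4.png",cv2.resize(a[100:200,170:304,::-1],(800,597),interpolation=cv2.INTER_CUBIC))
E
```

```text
{'clock': 18.925, 'eef_pos': [542.515, -128.9, 196.466], 'tcp_rot': [-3.141, -0.001, 1.549], 'contact_force': [-0.61, 4.472, 10.635], 'wrist_torque': [0.771, 0.202, -0.15], 'opening': 0.152, 'grasp_force': 45.714}
```

View pics/s4.png

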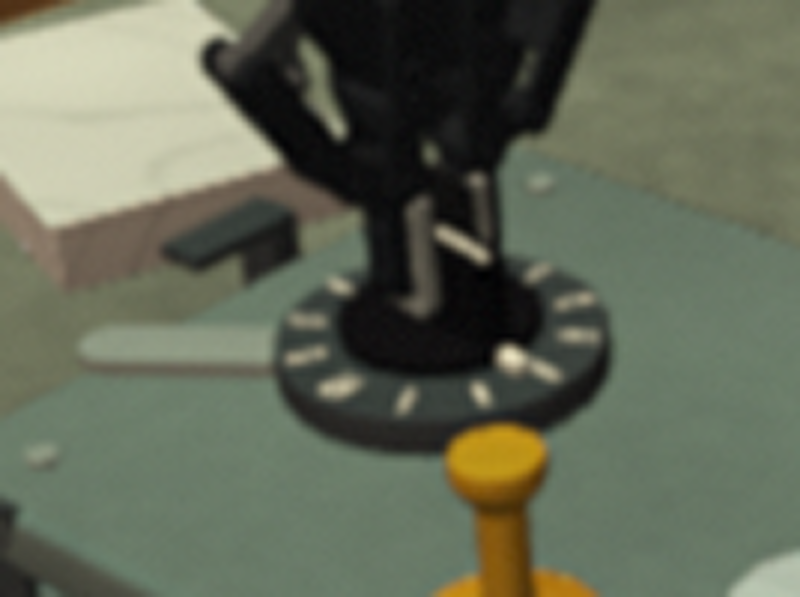

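The latch arm (tip at (95,345)) has left the keeper and points well towards +x. I'll measure how far it has gone.

```bash
python3 - <<'E'
from h import *
f=lambda u,v,z:pix2world("scene",170+(u+.5)/5.97-.5,100+(v+.5)/5.97-.5,z)[:2]
c=np.array([543.9,-128.7])
for p in (f(80,347,156),f(180,347,156)): 
  t=np.arctan2(*(p-c)[::-1]);print(p,np.linalg.norm(p-c),t,t+1.434)
E
```

```text
[ 622.41496716 -211.49451234] 114.10316096358417 -0.8119219707453164 0.6220780292546836
[ 600.44093164 -189.01415766] 82.6720906069997 -0.817676735986031 0.616323264013969
```

Scaled: -0.0001 m / 0.75 = -0.0001, -0.06 rad / 2.0944 = -0.0286.

Call:
{"api": "move_arm", "payload": {
  "motion": [
    [0,0,-0.0095,0,0,-0.0001,0.008],
    [0,0,-0.0191,0,0,-0.0001,0.008],
    [0,0,-0.0286,0,0,-0.0001,0.008],
    [0,0,-0.0286,0,0,-0.0001,0.008]
  ]
}}

```text
clock: 19.48
eef_pos: [542.4, -128.9, 196.5]
tcp_rot: [-3.14, -0.001, 1.608]
contact_force: [-0.8, 4.8, 10.2]
opening: 0.152
grasp_force: 45.7
```

```bash
python3 st.py
```

```text
{'clock': 19.475, 'eef_pos': [542.408, -128.909, 196.471], 'tcp_rot': [-3.14, -0.001, 1.608], 'contact_force': [-0.774, 4.765, 10.199], 'wrist_torque': [0.811, 0.188, -0.024], 'opening': 0.152, 'grasp_force': 45.662}
```

Scaled: -0.075 rad / 2.0944 = -0.0358.

Call:
{"api": "move_arm", "payload": {
  "motion": [
    [0,0,-0.0119,0,0,0,0.008],
    [0,0,-0.0239,0,0,0,0.008],
    [0,0,-0.0358,0,0,0,0.008]
  ]
}}

```text
clock: 19.85
eef_pos: [542.4, -128.9, 196.5]
tcp_rot: [-3.14, -0.001, 1.683]
contact_force: [-2.2, 4.1, 10.3]
opening: 0.15
grasp_force: 45.6
```

```bash
python3 st.py
```

```text
{'clock': 19.85, 'eef_pos': [542.368, -128.914, 196.485], 'tcp_rot': [-3.14, -0.001, 1.683], 'contact_force': [-2.215, 4.089, 10.253], 'wrist_torque': [0.696, 0.228, -0.212], 'opening': 0.15, 'grasp_force': 45.644}
```

Scaled: -0.03 rad / 2.0944 = -0.0143.

Call:
{"api": "move_arm", "payload": {
  "motion": [
    [0,0,-0.0072,0,0,0,0.008],
    [0,0,-0.0143,0,0,0,0.008]
  ]
}}

```text
clock: 20.1
eef_pos: [542.3, -128.9, 196.5]
tcp_rot: [-3.14, -0.001, 1.713]
contact_force: [-2.2, 4.1, 10.1]
opening: 0.153
grasp_force: 45.6
```

```bash
python3 st.py
```

```text
{'clock': 20.1, 'eef_pos': [542.313, -128.914, 196.47], 'tcp_rot': [-3.14, -0.001, 1.713], 'contact_force': [-2.205, 4.137, 10.104], 'wrist_torque': [0.758, 0.292, -0.115], 'opening': 0.153, 'grasp_force': 45.644}
```

Scaled: -0.02 rad / 2.0944 = -0.0095.

Call:
{"api": "move_arm", "payload": {
  "motion": [
    [0,0,-0.0048,0,0,0,0.008],
    [0,0,-0.0095,0,0,0,0.008]
  ]
}}

```text
clock: 20.35
eef_pos: [542.3, -128.9, 196.5]
tcp_rot: [-3.14, -0.001, 1.733]
contact_force: [-1.2, 4.3, 9.1]
opening: 0.151
grasp_force: 45.7
```

```bash
python3 st.py;python3 - <<'E'
from h import *
a,d=grab_frame("scene");cv2.imwrite("pics/s5.png",cv2.resize(a[130:200,170:264,::-1],(800,596),interpolation=cv2.INTER_CUBIC))
E
```

```text
{'clock': 20.35, 'eef_pos': [542.298, -128.92, 196.488], 'tcp_rot': [-3.14, -0.001, 1.733], 'contact_force': [-1.17, 4.311, 9.088], 'wrist_torque': [0.717, 0.267, -0.107], 'opening': 0.151, 'grasp_force': 45.651}
```

View pics/s5.png

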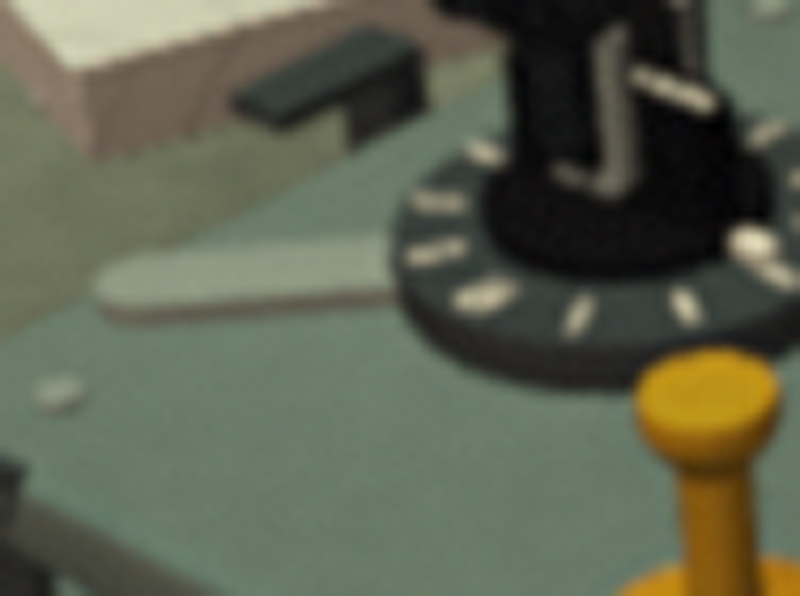

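The latch tip is at (98,285). I'll compute the angle and creep on, watching for the stop torque.

```bash
python3 - <<'E'
from h import *
f=lambda u,v,z:pix2world("scene",170+(u+.5)/8.51-.5,130+(v+.5)/8.51-.5,z)[:2]
c=np.array([543.9,-128.7])
for p in (f(97,285,156),f(250,270,156)): 
  t=np.arctan2(*(p-c)[::-1]);print(p,np.linalg.norm(p-c),t,t+1.434)
E
```

```text
[ 635.51727518 -197.44389289] 114.54015855395431 -0.6437171832989329 0.790282816701067
[ 608.81256464 -179.10408571] 82.18401854132989 -0.6602415172692012 0.7737584827307987
```

Scaled: -0.02 rad / 2.0944 = -0.0095.

Call:
{"api": "move_arm", "payload": {
  "motion": [
    [0,0,-0.0048,0,0,0,0.008],
    [0,0,-0.0095,0,0,0,0.008]
  ]
}}

```text
clock: 20.65
eef_pos: [542.3, -128.9, 196.5]
tcp_rot: [-3.14, -0.001, 1.753]
contact_force: [-1.3, 3.0, 9.9]
opening: 0.153
grasp_force: 45.7
```

```bash
python3 st.py
```

```text
{'clock': 20.65, 'eef_pos': [542.294, -128.896, 196.451], 'tcp_rot': [-3.14, -0.001, 1.753], 'contact_force': [-1.27, 3.032, 9.854], 'wrist_torque': [0.716, 0.286, -0.202], 'opening': 0.153, 'grasp_force': 45.717}
```

Scaled: -0.012 rad / 2.0944 = -0.0057.

Call:
{"api": "move_arm", "payload": {
  "motion": [
    [0,0,-0.0029,0,0,0,0.008],
    [0,0,-0.0057,0,0,0,0.008]
  ]
}}

```text
clock: 20.9
eef_pos: [542.3, -128.9, 196.5]
tcp_rot: [-3.14, -0.001, 1.764]
contact_force: [-1.8, 3.9, 10.5]
opening: 0.147
grasp_force: 45.7
```

```bash
python3 st.py
```

```text
{'clock': 20.9, 'eef_pos': [542.322, -128.919, 196.451], 'tcp_rot': [-3.14, -0.001, 1.764], 'contact_force': [-1.779, 3.91, 10.46], 'wrist_torque': [0.753, 0.252, -0.205], 'opening': 0.147, 'grasp_force': 45.722}
```

Scaled: -0.01 rad / 2.0944 = -0.0048.

Call:
{"api": "move_arm", "payload": {
  "motion": [
    [0,0,-0.0024,0,0,0,0.008],
    [0,0,-0.0048,0,0,0,0.008]
  ]
}}

```text
clock: 21.15
eef_pos: [542.3, -128.9, 196.5]
tcp_rot: [-3.14, -0.001, 1.774]
contact_force: [-0.8, 4.2, 9.4]
opening: 0.158
grasp_force: 45.7
```

```bash
python3 st.py
```

```text
{'clock': 21.15, 'eef_pos': [542.344, -128.903, 196.47], 'tcp_rot': [-3.14, -0.001, 1.774], 'contact_force': [-0.769, 4.192, 9.375], 'wrist_torque': [0.725, 0.326, -0.283], 'opening': 0.158, 'grasp_force': 45.728}
```

Scaled: -0.008 rad / 2.0944 = -0.0038.

Call:
{"api": "move_arm", "payload": {
  "motion": [
    [0,0,-0.0019,0,0,0,0.008],
    [0,0,-0.0038,0,0,0,0.008]
  ]
}}

```text
clock: 21.4
eef_pos: [542.4, -128.9, 196.5]
tcp_rot: [-3.14, -0.001, 1.782]
contact_force: [-1.7, 4.0, 9.7]
opening: 0.157
grasp_force: 45.7
```

```bash
python3 st.py; python3 - <<'E'
from h import *
a,d=grab_frame("scene");cv2.imwrite("pics/s6.png",cv2.resize(a[130:200,170:264,::-1],(800,596),interpolation=cv2.INTER_CUBIC))
p=cv2.imread("pics/s5.png").astype(int);q=cv2.imread("pics/s6.png").astype(int)
r=(slice(220,330),slice(90,390))
print(cv2.phaseCorrelate(p[200:340,90:240].mean(2).astype('f4'),q[200:340,90:240].mean(2).astype('f4')))
E
```

```text
{'clock': 21.4, 'eef_pos': [542.385, -128.927, 196.48], 'tcp_rot': [-3.14, -0.001, 1.782], 'contact_force': [-1.742, 4.04, 9.666], 'wrist_torque': [0.691, 0.235, -0.283], 'opening': 0.157, 'grasp_force': 45.735}
((0.055720038618190415, -0.0703087960346096), 0.6194310326046414)
```

View pics/s6.png

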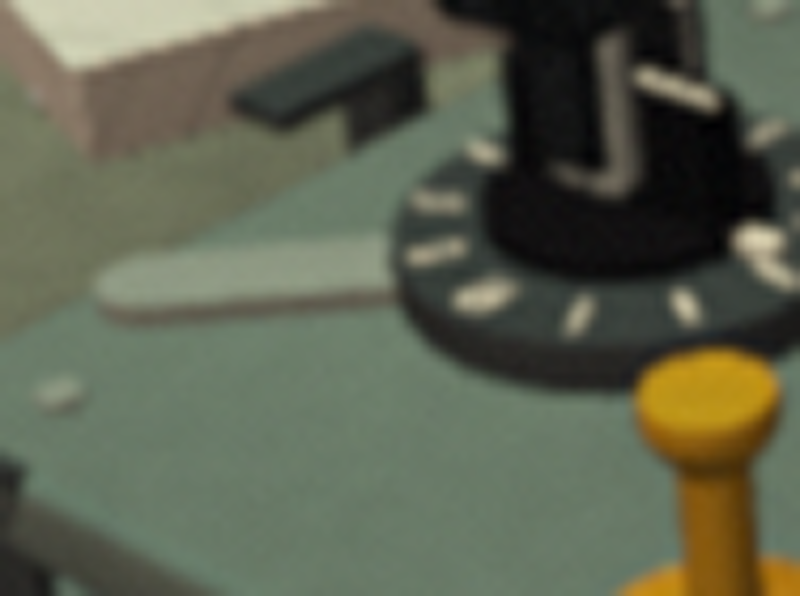

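```bash
python3 - <<'E'
from h import *
p=cv2.imread("pics/s5.png").mean(2);q=cv2.imread("pics/s6.png").mean(2)
for u in(140,200,300): print(u,[int(np.argmin(np.gradient(i[260:345,u])))+260 for i in(p,q)],np.abs(p-q)[220:330,u].max())
E
```

```text
140 [302, 310] 3.6666666666666714
200 [302, 303] 3.3333333333333286
300 [294, 293] 2.6666666666666856
```

The latch hasn't moved since the last frame (tip still at (98,285)), so it is at its stop, measured 0.79. I'll ease the torque, let the knob rise, and release.

Scaled: -0.0106 m / 0.75 = -0.0141, -0.01 m / 0.75 = -0.0133, 0.045 rad / 2.0944 = 0.0215.

Call:
{"api": "move_arm", "payload": {
  "motion": [
    [0,0,0.0143,0,0,0,0.008],
    [0,0,0.0215,0,0,0,0.008],
    [0,0,0.0215,0,0,-0.0027,0.008],
    [0,0,0.0215,0,0,-0.0053,0.008],
    [0,0,0.0215,0,0,-0.008,0.008],
    [0,0,0.0215,0,0,-0.0107,0.008],
    [0,0,0.0215,0,0,-0.0133,0.008],
    [0,0,0.0215,0,0,-0.0141,0.008]
  ]
}}

```text
clock: 22.45
eef_pos: [542.3, -129.0, 206.8]
tcp_rot: [-3.14, -0.001, 1.738]
contact_force: [-2.6, 3.6, 2.2]
opening: 0.153
grasp_force: 44.7
```

```bash
python3 st.py
```

```text
{'clock': 22.45, 'eef_pos': [542.304, -128.999, 206.763], 'tcp_rot': [-3.14, -0.001, 1.738], 'contact_force': [-2.552, 3.647, 2.221], 'wrist_torque': [0.872, 0.546, -0.048], 'opening': 0.153, 'grasp_force': 44.684}
```

Scaled: -0.1 m / 0.75 = -0.1333, -0.06 m / 0.75 = -0.08.

Call:
{"api": "move_arm", "payload": {
  "motion": [
    [0,0,0,0,0,0,0.02],
    [0,0,0,0,0,0,0.03],
    [0,0,0,0,0,0,0.045],
    [0,0,0,0,0,0,0.05],
    [0,0,0,0,0,-0.0133,0.05],
    [0,0,0,0,0,-0.04,0.05],
    [0,0,0,0,0,-0.08,0.05],
    [0,0,0,0,0,-0.1333,0.05]
  ]
}}

```text
clock: 23.45
eef_pos: [542.6, -129.1, 307.9]
tcp_rot: [-3.141, -0.0, 1.738]
contact_force: [0.5, 0.6, 0.1]
opening: 0.587
grasp_force: 0.0
```

Scaled: -0.14 m / 0.75 = -0.1867, -0.12 m / 0.75 = -0.16.

Call:
{"api": "move_arm", "payload": {
  "motion": [
    [0,0,0,-0.04,0,-0.04,0.05],
    [0,0,0,-0.1067,0,-0.08,0.05],
    [0,0,0,-0.16,0,-0.0933,0.05],
    [0,0,0,-0.1867,0,-0.0933,0.05],
    [0,0,0,-0.1867,0,-0.0933,0.05],
    [0,0,0,-0.1867,0,-0.0933,0.05]
  ]
}}

```text
clock: 24.2
eef_pos: [565.9, -266.2, 376.2]
tcp_rot: [-3.141, -0.001, 1.738]
contact_force: [0.2, 0.9, 0.9]
opening: 0.589
grasp_force: 0.0
```

```bash
python3 st.py; python3 - <<'E'
from h import *
a,d=grab_frame("scene");cv2.imwrite("pics/s7.png",cv2.resize(a[90:260,150:380,::-1],(800,591),interpolation=cv2.INTER_CUBIC))
E
```

```text
{'clock': 24.2, 'eef_pos': [565.916, -266.168, 376.23], 'tcp_rot': [-3.141, -0.001, 1.738], 'contact_force': [0.168, 0.938, 0.936], 'wrist_torque': [0.037, 0.002, -0.002], 'opening': 0.589, 'grasp_force': 0.0}
```

View pics/s7.png

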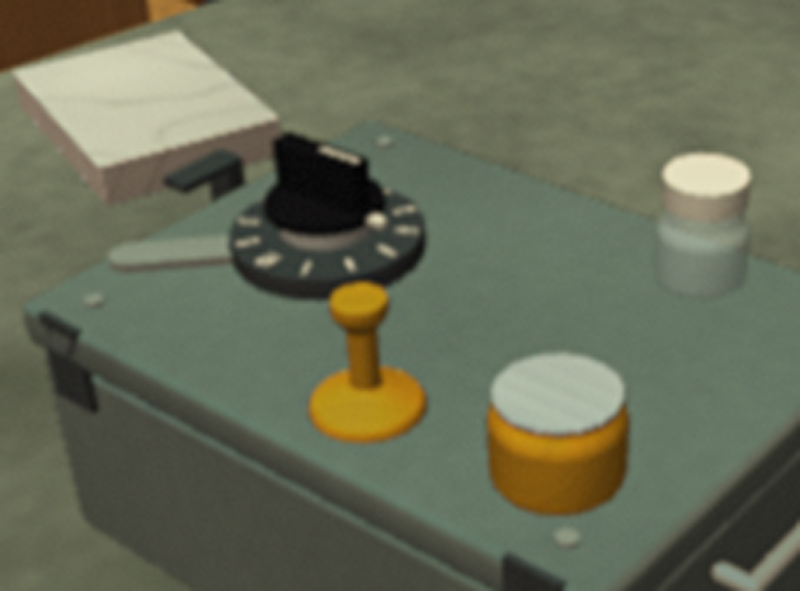

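The knob is up, the latch (tip at (115,257)) is swung clear of the keeper (205,172), and all three bystanders are standing.

```bash
python3 -c "
from rig import order
print(order.sign_off())"
```

```text
the job is handed in; nothing more can be done
None
```

The strongbox is unlocked and handed in at about 24 s: I dialled 10, 2, then left past 12 to the gate, swung the latch to its stop, let the knob spring up, took the hand away, and the things on the lid are still standing.

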